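# Chill the chocolate mould

## Task

Take the tray of set chocolates by its black grip and slide it, nose first and kept level, under the chiller's clear cover until it is fully home against the back stop. Only then press the blue key and after it the green key on the grey control box, each right down and one at a time, and leave the tray home. Do not press the red key, and leave everything else on the table where it is.

Things in the scene. Friction and masses are not known exactly. Their poses are not given: they have to be found in the camera images.
- tray: The mould tray to move, loose, about 0.35 kg: aluminium plate 180 mm (its x) x 96 x 6 mm with a brown mould of twelve set chocolates on its front part (x = -14 to +88 mm, top 32 mm above the underside) and an upright black grip near its rear end. Origin: centre of the underside, on the table; +x points from the grip to the nose (the end that goes in first), z up.
- tray_grip (a point): Where to grip the tray: on the black grip, 50 mm above the tray's underside, 70 mm behind the tray's origin (tray x = -70 mm). The grip is an upright block 32 mm along the tray's x, 14 mm thick along its y, its top 65 mm above the underside; pinch it across its 14 mm thickness from above. Axes as the tray's.
- tray_nose (a point): Middle of the tray's nose edge, 90 mm ahead of its origin, 3 mm up. Axes as the tray's.
- chiller: White benchtop chiller, fixed, 190 mm wide. Origin: on the table in the middle of its mouth; +x points into it. A lane 105 mm deep, right on the table, runs from the mouth (x = 0) to the back stop under a clear cover (underside 46 mm, top 57 mm up). The lane is 112 mm wide; its first 25 mm flare out to about 135 mm. Behind the stop: fan housing 120 mm deep and tall.
- chiller_stop (a point): Middle of the lane's back stop, where the tray's nose ends up: 105 mm inside the mouth, 3 mm up. Axes as the chiller's. With the tray home its grip stands 55 mm in front of the mouth, outside the cover.
- console: Grey control box of the chiller, fixed, 200 mm (its x) x 70 mm x 45 mm tall, origin at the centre of its underside. It carries three round spring keys in a row along its x, 58 mm apart; which colour is in which place changes.
- key_blue_top (a point): Blue key (cold): centre of its top face, about 67 mm above the table when up; a round cap 34 mm across, pressed straight down, 6 mm travel, about 5 N to press fully.
- key_blue (a joint): Travel of the blue key: 0 up, 0.006 (m) fully pressed; it springs back.
- key_green_top (a point): Green key (start): centre of its top face, about 67 mm above the table when up; a round cap 34 mm across, pressed straight down, 6 mm travel, about 5 N to press fully.
- key_green (a joint): Travel of the green key: 0 up, 0.006 (m) fully pressed; it springs back.
- key_red_top (a point): Red key (alarm), not to be pressed: centre of its top face, about 67 mm above the table when up; a round cap 34 mm across, pressed straight down, 6 mm travel, about 5 N to press fully.
- key_red (a joint): Travel of the red key: 0 up, 0.006 (m) fully pressed; it springs back.
- tub: Bystander, loose: white tub with a white lid, 84 mm across, 85 mm tall; origin at the centre of its underside.
- jar: Bystander, loose: small amber glass jar with a yellow lid, 66 mm across, 75 mm tall; origin at the centre of its underside.
- mould: Bystander, loose: empty brown chocolate mould, 170 x 105 x 20 mm; origin at the centre of its underside.
- bowl: Bystander, loose: white bowl, 110 mm across, 50 mm tall; origin at the centre of its underside.
- cup: Bystander, loose: blue mug, 76 mm across, 90 mm tall; origin at the centre of its underside.
- spoon: Bystander, loose: spoon lying flat, 200 mm long; origin at mid-length on its underside.
Things that resemble listed ones, but are neither listed nor needed, are in the scene too. What is shaped like the tray but orange is not meant.

How it is judged:
By the outcome, as a careful person would: the job done as asked, in the order asked, and still so for the second after the job is handed in, with the robot touching nothing.
It also fails if it takes over 54 s, if anything falls off the work surface, if the arm or the gripper's body presses on something with over 40 N, if the wrist force passes 120 N, or if a joint passes its speed limit or range.

## Robot

A 6-joint arm with a two-finger parallel gripper is mounted at the origin on the work surface. World frame = base frame: x ahead of the robot, y to its left, z up, the work surface at z = 0. Lengths are in mm, angles in rad, forces in N, time in s.
With the tool pointing down it reaches from about 325 to 750 mm from the base axis. Payload 7.6 kg.
Tool frame: the origin (TCP) lies at the very end of the fingers, on their centre line; the grasp point (between the pads) lies behind it (arm.hold_point_z is the z of the grasp point in the tool frame, in mm); z points along the fingers, y is the line along which they close (so a half turn about z gives the same grasp; the last joint's range is limited). The gripper opens to 85 mm and grips with 20 to 120 N. Pads are 22 mm wide; open, the fingers measure 114 mm over their backs; the gripper's body (76 mm by 85 mm) begins 54 mm behind the grasp point. The pads swing forward as they close: fully open they stand 13 mm farther back than shut.
Start: joints at [1.06, 0.052, 1.401, -0, 1.689, -0.07], TCP at [223.985, 474.843, 231.323] pointing down, gripper open.
Joint ranges: [-2.9, 2.9], [-0.91, 2.17], [0.12, 2.37], [-1.06, 4.2], [0.26, 2.73], [-2.93, 2.93]. Speed limits (rad/s): [2.57, 2.57, 3.01, 3.14, 3.14, 3.14].

## Interface

Orientations are given as a 3x3 rotation matrix whose columns are the frame's x, y, z axes.
In Python, from bench import arm gives the robot as it stands.
- The arm moves only by the tool step_arm, never from a script. Its argument "commands" is a list of rows, each a list of 2 entries, a list of its own where there are three numbers: the shift along the tool's x, y, z in m, then the turn about the tool's z in rad. In form: [[[x, y, z], roll], ...]. A call has 1 to 5 rows; each row is the pose to reach, as a shift and turn from the pose commanded when the call began, along the tool's axes at that moment; what a row does not reach only later rows make up. A row lasts 1/12 s, in which the tool goes at most 41.7 mm and 7.16 degrees, less where a joint would pass 70% of its speed; a pose out of reach is approached as far as the arm can. A call with a gripper value outside its range is refused whole. "fingers" is the opening, from -1 (shut) to 1 (fully open), set as the call begins (left out, the last holds). The fingers move at their own pace and stop on an object; "squeeze" is the grip in N (left out, the last holds). Time passes only in rows, so rows that repeat a pose let the fingers close. It gives the time, the measured TCP pose, the force, the opening and the grip force at its end, in the units of the state.
- arm.sense(): the state, without advancing time (a new reading comes with each control period).
- arm.read_camera(name): name is "scene" or "top" or "wrist"; returns a dict with "frame" (420x560x3 uint8, red, green, blue), "depth" (420x560 float32, mm along the optical axis (not along the pixel's ray), 0 where there is no reading), "K" (3x3 intrinsics, pixels), "k1" (the pictures are not rectified: a ray, as slopes to the right and down, at radius r is drawn at 1 + k1 r^2 times it, then the intrinsics apply), "rvec" (rotation vector, rad) and "tvec" (3), from world to camera coordinates, as OpenCV has them. Camera axes: x right, y down, z forward; pixel columns grow to the right and rows downward; lengths in mm; the calibration is good to about 2 mm. A picture is of the moment at which its call begins.
- arm.sign_off(): hands the job in; it is judged then, once.
The state is a dict: "time": time; "q": joint angles; "qvel": joint speeds; "effort": joint torques, N m; "eef_pos": TCP position; "eef_rot": TCP orientation; "ft_force": force on the tool from outside, world axes, zero at the start; "ft_torque": the same for the moment, N m; "finger_gap": finger opening in mm; "gripper_force": force on a finger pad.
Only numpy, scipy, OpenCV 4.12 (cv2) and the standard library are available. Lean on these libraries where they do the work, as an engineer would, in place of code of your own. Each camera call takes 0.05 s, during which the arm holds its last target. There are 200 camera calls.

## Working session

There is one attempt and no reset: what is moved stays moved. The work goes in short steps, Python scripts to look and compute and a tool call to move; the robot and the scene stay as the last step left them, time stands still between calls to the robot, and variables do not carry over. Pictures are saved under pics/ and viewed, at most 10 in all, crops included, and the job is handed in when it is done.

Besides the shell and the picture viewer there is one more tool, called after "Emit:" as name(argument=value, ...) on one line, values as JSON. step_arm: Moves the arm, as the interface text tells. Its arguments: {"type":"object","properties":{"commands":{"type":"array","items":{"type":"array"}},"fingers":{"type":"number"},"squeeze":{"type":"number"}},"required":["commands"]}

```bash
mkdir -p pics; cat > h.py <<'E'
import numpy as np, cv2
from bench import arm
def grab(n):
    d=arm.read_camera(n); np.savez(f'{n}.npz',**d); return d
def world(d):
    "per-pixel world points from depth"
    K=np.array(d['K']);k1=float(d['k1']);h,w=d['depth'].shape
    u,v=np.meshgrid(np.arange(w),np.arange(h))
    p=cv2.undistortPoints(np.stack([u,v],-1).reshape(-1,1,2).astype(float),K,np.array([k1,0,0,0.])).reshape(h,w,2)
    z=d['depth'].astype(float)
    c=np.dstack([p[...,0]*z,p[...,1]*z,z])
    R=cv2.Rodrigues(np.array(d['rvec'],float))[0];t=np.array(d['tvec'],float).reshape(3)
    return (c-t)@R
E
python3 - <<'E'
from h import *
for n in('scene','top'):
    d=grab(n); cv2.imwrite(f'pics/{n}0.png',d['frame'][...,::-1])
s=arm.sense(); print(s['time'],s['eef_pos'],s['eef_rot'],s['finger_gap'],arm.hold_point_z)
E
```

```text
0.1 [223.85320964 474.60046691 230.56028433] [[-9.04403541e-01  4.26677581e-01 -6.90039851e-04]
 [ 4.26678124e-01  9.04402751e-01 -1.20107448e-03]
 [ 1.11602387e-04 -1.38068092e-03 -9.99999041e-01]] 85.16031594896431 -18.700000000000003
```

View pics/top0.png

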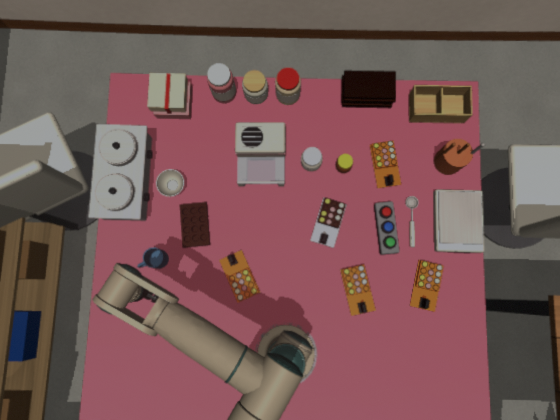

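View pics/scene0.png

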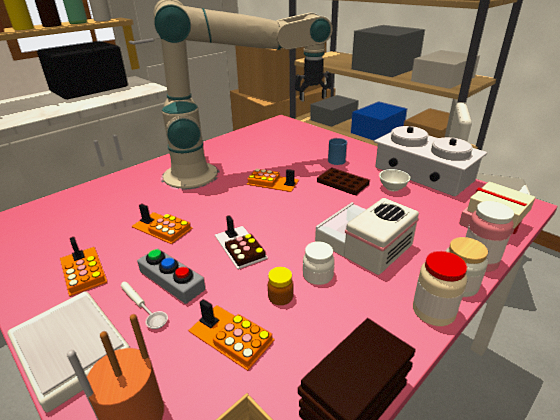

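The top view shows the silver tray at (328,222), grip at (323,239). The chiller is at (261,153), mouth at row ~184 facing the robot. The console is at (387,228) with red (386,212), blue (388,227) and green (391,242). The tub at (312,158) and jar at (345,162) stand right of the chiller.

```bash
cat > meas.py <<'E'
from h import *
d=dict(np.load('top.npz'));W=world(d);f=d['frame'];hsv=cv2.cvtColor(f,cv2.COLOR_RGB2HSV)
def box(r0,r1,c0,c1,m):
    M=np.zeros(m.shape,bool);M[r0:r1,c0:c1]=True;return M&m
def rect(P,n):
    r=cv2.minAreaRect(P[:,:2].astype(np.float32));b=cv2.boxPoints(r);print(n,len(P),'c',np.round(r[0],1),'size',np.round(r[1],1),'corners',np.round(b).tolist(),'zmed',np.median(P[:,2]).round(1))
pink=((hsv[...,0]>165)|(hsv[...,0]<3))&(hsv[...,1]>100)
print('table z',np.median(W[200:260,260:300,2]), 'mm/px', W[222,328]-W[222,329])
t=box(190,252,305,350,~pink)
rect(W[t],'tray all')
g=t&(W[...,2]>45);rect(W[g],'grip top');print(W[g].mean(0))
m=t&(W[...,2]>15)&(W[...,2]<40);rect(W[m],'mould')
rect(W[t&(W[...,2]<12)],'plate')
c=box(118,190,228,292,~pink);
rect(W[c&(W[...,2]>85)],'housing');rect(W[c&(W[...,2]>35)&(W[...,2]<75)],'cover');rect(W[c&(W[...,2]>35)],'chiller')
rect(W[box(195,260,370,404,~pink)&(W[...,2]>30)],'console')
for n,lo,hi,r0,r1 in(('red',0,8,204,220),('blue',100,130,219,236),('green',45,85,234,252)):
    k=box(r0,r1,376,400,(hsv[...,0]>=lo)&(hsv[...,0]<=hi)&(hsv[...,1]>120)&(W[...,2]>60)&(W[...,2]<72))
    rect(W[k],n);print(W[k].mean(0).round(1) if k.any() else '')
for n,b in(('tub',(145,175,300,324)),('jar',(152,174,335,356))):
    rect(W[box(*b,W[...,2]>50)],n)
E
python3 meas.py; python3 - <<'E'
import cv2
i=cv2.imread('pics/top0.png')[110:260,220:410]
cv2.imwrite('pics/crop.png',cv2.resize(i,None,fx=4,fy=4,interpolation=cv2.INTER_CUBIC))
E
```

```text
table z 1.7564592261455472 mm/px [ 0.15792383  3.72477678 -1.7883    ]
tray all 1190 c [ 397.6 -117.6] size [107.2 406. ] corners [[188.0, -104.0], [573.0, -233.0], [607.0, -131.0], [222.0, -2.0]] zmed 20.6
grip top 44 c [370.8 -92.1] size [ 65.3 341.2] corners [[199.0, -64.0], [520.0, -182.0], [542.0, -121.0], [222.0, -2.0]] zmed 65.9
[ 400.08195662 -107.68431596  405.02153422]
mould 590 c [ 502.5 -148.9] size [ 91.6 174.6] corners [[406.0, -169.0], [574.0, -217.0], [599.0, -129.0], [431.0, -81.0]] zmed 29.3
plate 455 c [ 501.2 -151.5] size [101.6 183.7] corners [[399.0, -176.0], [576.0, -225.0], [603.0, -127.0], [426.0, -78.0]] zmed 5.6
housing 1644 c [542.6 109.2] size [651.6 190.5] corners [[212.0, 188.0], [222.0, -2.0], [873.0, 31.0], [863.0, 221.0]] zmed 121.1
cover 1347 c [694.7 117.6] size [112.8 184.7] corners [[635.0, 208.0], [642.0, 23.0], [755.0, 28.0], [747.0, 212.0]] zmed 54.0
chiller 3016 c [542.6 109.2] size [651.6 190.5] corners [[212.0, 188.0], [222.0, -2.0], [873.0, 31.0], [863.0, 221.0]] zmed 111.6
console 893 c [ 353.1 -252.2] size [189.5 531.4] corners [[94.0, -142.0], [484.0, -502.0], [613.0, -363.0], [222.0, -2.0]] zmed 49.3
red 42 c [ 542.  -364.9] size [30.5 32.7] corners [[520.0, -368.0], [547.0, -387.0], [564.0, -362.0], [537.0, -343.0]] zmed 67.1
[ 541.7 -366.4   66.7]
blue 47 c [ 483.2 -373.6] size [28.6 33.1] corners [[463.0, -366.0], [478.0, -395.0], [504.0, -381.0], [488.0, -352.0]] zmed 66.8
[ 482.9 -372.4   66.4]
green 51 c [ 425.1 -380.3] size [26.6 30.3] corners [[410.0, -367.0], [413.0, -397.0], [440.0, -394.0], [437.0, -364.0]] zmed 66.4
[ 426.  -380.6   66.4]
tub 365 c [500.5 -61.3] size [ 80.1 563.6] corners [[217.0, -82.0], [779.0, -120.0], [784.0, -40.0], [222.0, -2.0]] zmed 85.3
jar 201 c [496.6 -97. ] size [ 57.4 577.9] corners [[222.0, -2.0], [747.0, -244.0], [771.0, -192.0], [246.0, 50.0]] zmed 75.4
```

View pics/crop.png

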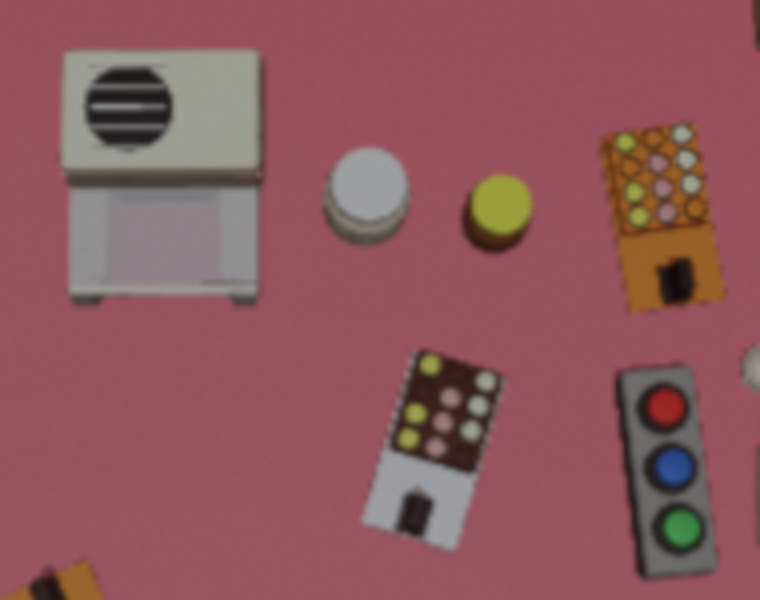

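The crop confirms the layout: tray nose points up and slightly right, and the lane opens downwards. I'll remove the zero-depth outliers and refine.

```bash
sed -i "s/^def rect/ok=d['depth']>0\n&/; s/return M&m/return M\&m\&(d['depth']>0)/; s/^hsv.*//" meas.py; sed -i 's/size.,np.round(r\[1\],1)/&,"yaw",np.round(np.degrees(np.arctan2(*(b[1]-b[0])[::-1])),2)/' meas.py; cat >> meas.py <<'E'
# line fits: cover left/right edges, mouth
C=c&(W[...,2]>50)&(W[...,2]<62);P=W[C]
e=[];
for r in range(186,118,-1):
    q=W[r][C[r]]
    if len(q)>40:e.append([*q[np.argmax(q[:,1])][:2],*q[np.argmin(q[:,1])][:2]])
e=np.array(e);print('edges',len(e));
H=W[c&(W[...,2]>112)];rect(H,'housing top')
print(e.round(0).tolist()[::4])
E
python3 meas.py
```

```text
table z 1.7564592261455472 mm/px [ 0.15792383  3.72477678 -1.7883    ]
tray all 1182 c [ 501.2 -151.5] size [101.6 183.7] yaw -15.67 corners [[399.0, -176.0], [576.0, -225.0], [603.0, -127.0], [426.0, -78.0]] zmed 20.4
grip top 36 c [ 481.3 -148.1] size [122.   54.1] yaw -89.61 corners [[420.0, -121.0], [421.0, -176.0], [543.0, -175.0], [542.0, -121.0]] zmed 64.6
[ 439.64086911 -131.08301509   63.44696015]
mould 590 c [ 502.5 -148.9] size [ 91.6 174.6] yaw -16.03 corners [[406.0, -169.0], [574.0, -217.0], [599.0, -129.0], [431.0, -81.0]] zmed 29.3
plate 455 c [ 501.2 -151.5] size [101.6 183.7] yaw -15.67 corners [[399.0, -176.0], [576.0, -225.0], [603.0, -127.0], [426.0, -78.0]] zmed 5.6
housing 1629 c [804.8 122.5] size [125.4 188.1] yaw -88.42 corners [[740.0, 215.0], [745.0, 27.0], [870.0, 30.0], [865.0, 218.0]] zmed 121.0
cover 1347 c [694.7 117.6] size [112.8 184.7] yaw -87.74 corners [[635.0, 208.0], [642.0, 23.0], [755.0, 28.0], [747.0, 212.0]] zmed 54.0
chiller 3001 c [753.4 121.1] size [228.3 188. ] yaw -88.46 corners [[637.0, 212.0], [642.0, 24.0], [870.0, 30.0], [865.0, 21
[... 387 characters left out ...]
 [[463.0, -366.0], [478.0, -395.0], [504.0, -381.0], [488.0, -352.0]] zmed 66.8
[ 482.9 -372.4   66.4]
green 51 c [ 425.1 -380.3] size [26.6 30.3] yaw -84.5 corners [[410.0, -367.0], [413.0, -397.0], [440.0, -394.0], [437.0, -364.0]] zmed 66.4
[ 426.  -380.6   66.4]
tub 363 c [743.1 -78. ] size [76.7 78.3] yaw -87.62 corners [[703.0, -40.0], [706.0, -119.0], [783.0, -115.0], [780.0, -37.0]] zmed 85.3
jar 199 c [ 732.5 -204.2] size [58.7 58.5] yaw -72.64 corners [[696.0, -185.0], [713.0, -241.0], [769.0, -223.0], [752.0, -168.0]] zmed 75.2
edges 0
housing top 1485 c [805.4 122. ] size [120.6 187. ] yaw -88.42 corners [[743.0, 214.0], [748.0, 27.0], [868.0, 30.0], [863.0, 217.0]] zmed 121.6
[]
```

Emit:
step_arm(commands=[[[-0.02, -0.0205, 0], 0], [[-0.048, -0.0492, 0], 0], [[-0.076, -0.0779, 0], 0], [[-0.104, -0.1066, 0], 0], [[-0.132, -0.1353, 0], 0]], fingers=1, squeeze=60)

```text
time: 0.52
eef_pos: [285.5, 294.4, 230.8]
eef_rot: [[-0.905, 0.426, -0.0], [0.426, 0.905, -0.0], [0.0, -0.001, -1.0]]
ft_force: [0.9, -0.7, -0.4]
finger_gap: 85.3
gripper_force: 0.0
```

Emit:
step_arm(commands=[[[-0.028, -0.0287, 0], 0], [[-0.056, -0.0574, 0], 0], [[-0.084, -0.0861, 0], 0], [[-0.112, -0.1148, 0], 0], [[-0.14, -0.1435, 0], 0]])

```text
time: 0.93
eef_pos: [351.0, 104.8, 231.2]
eef_rot: [[-0.905, 0.426, 0.0], [0.426, 0.905, 0.0], [-0.0, 0.0, -1.0]]
ft_force: [1.6, 0.5, 0.0]
finger_gap: 85.2
gripper_force: 0.0
```

Emit:
step_arm(commands=[[[-0.028, -0.0287, 0], 0], [[-0.056, -0.0574, 0], 0], [[-0.084, -0.0861, 0], 0], [[-0.112, -0.1148, 0], -0.085], [[-0.14, -0.1435, 0], -0.17]])

```text
time: 1.35
eef_pos: [416.4, -85.0, 231.1]
eef_rot: [[-0.964, 0.264, 0.0], [0.264, 0.964, 0.0], [-0.0, 0.0, -1.0]]
ft_force: [0.5, 1.5, 1.0]
finger_gap: 85.5
gripper_force: 0.0
```

Emit:
step_arm(commands=[[[-0.015, -0.0215, 0.02], 0], [[-0.03, -0.0433, 0.045], 0], [[-0.03, -0.0433, 0.075], 0], [[-0.03, -0.0433, 0.09], 0], [[-0.03, -0.0433, 0.09], 0]])

```text
time: 1.77
eef_pos: [431.5, -132.2, 136.8]
eef_rot: [[-0.963, 0.268, -0.008], [0.268, 0.963, 0.003], [0.008, 0.001, -1.0]]
ft_force: [-0.6, 0.4, -0.2]
finger_gap: 85.5
gripper_force: 0.0
```

```bash
python3 - <<'E'
from h import *
d=grab('wrist');cv2.imwrite('pics/w1.png',d['frame'][...,::-1]);W=world(d);ok=d['depth']>0
s=arm.sense();print(s['time'],s['eef_pos'].round(1) if hasattr(s['eef_pos'],'round') else s['eef_pos'],s['q'])
V=cv2.cvtColor(d['frame'],cv2.COLOR_RGB2HSV)
near=ok&(np.hypot(W[...,0]-434,W[...,1]+132)<50)
for n,m in(('grip',near&(W[...,2]>60)&(W[...,2]<70)),):
    r=cv2.minAreaRect(W[m][:,:2].astype(np.float32));print(n,m.sum(),r,W[m].mean(0).round(1))
    v,u=np.where(m);print(u.mean(),v.mean())
E
```

```text
1.8167 [ 432.6 -132.4  139.5] [-3.78615975e-01 -1.02931547e-01  1.73739186e+00  8.61843260e-05
  1.51167137e+00 -1.67821221e+00]
grip 667 ((435.95428466796875, -133.0393524169922), (13.73044204711914, 31.102157592773438), 73.86146545410156) [ 435.4 -132.9   63.7]
276.53973013493254 217.4062968515742
```

View pics/w1.png

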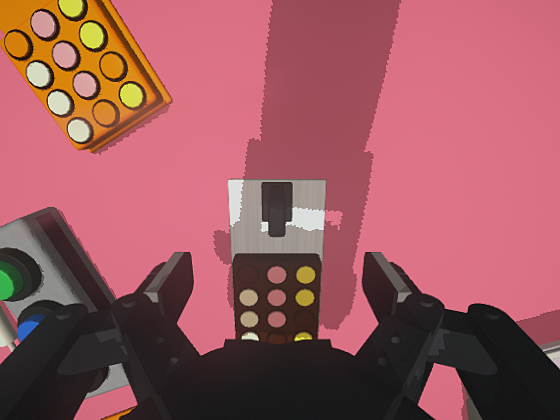

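The wrist view shows the tray grip at (277,205), between the open fingers and aligned with them. The depth gives its centre as (436,-133), yaw -16°.

Emit:
step_arm(commands=[[[-0.002, 0, 0.03], 0.005], [[-0.002, 0, 0.06], 0.005], [[-0.002, 0, 0.085], 0.005], [[-0.002, 0, 0.1], 0.005], [[-0.002, 0, 0.109], 0.005]])

```text
time: 2.23
eef_pos: [435.7, -132.8, 31.9]
eef_rot: [[-0.962, 0.272, -0.0], [0.272, 0.962, 0.0], [0.0, 0.0, -1.0]]
ft_force: [-0.8, 0.4, 0.0]
finger_gap: 85.5
gripper_force: 0.0
```

Emit:
step_arm(commands=[[[0, 0, 0], 0], [[0, 0, 0], 0], [[0, 0, 0], 0], [[0, 0, 0], 0], [[0, 0, 0], 0]], fingers=-1, squeeze=60)

```text
time: 2.65
eef_pos: [436.4, -133.4, 33.5]
eef_rot: [[-0.962, 0.272, 0.002], [0.272, 0.962, -0.001], [-0.002, -0.0, -1.0]]
ft_force: [0.3, 0.3, -0.1]
finger_gap: 25.5
gripper_force: 0.0
```

Emit:
step_arm(commands=[[[0, 0, 0], 0], [[0, 0, 0], 0], [[0, 0, 0], 0], [[0, 0, 0], 0], [[0, 0, 0], 0]])

```text
time: 3.07
eef_pos: [436.3, -133.4, 33.3]
eef_rot: [[-0.962, 0.272, 0.002], [0.272, 0.962, -0.001], [-0.002, -0.0, -1.0]]
ft_force: [-0.9, -0.3, 5.1]
finger_gap: 13.1
gripper_force: 59.6
```

Emit:
step_arm(commands=[[[0.002, 0.008, 0], 0], [[0.006, 0.026, 0], 0], [[0.012, 0.052, 0], 0], [[0.018, 0.08, 0], 0], [[0.024, 0.108, 0], 0]])

```text
time: 3.48
eef_pos: [442.7, -22.3, 33.2]
eef_rot: [[-0.962, 0.274, 0.002], [0.274, 0.962, -0.002], [-0.003, -0.001, -1.0]]
ft_force: [1.2, -4.2, 3.8]
finger_gap: 13.3
gripper_force: 59.5
```

Emit:
step_arm(commands=[[[0.006, 0.028, 0], 0], [[0.013, 0.056, 0], 0], [[0.02, 0.084, 0], 0], [[0.024, 0.108, 0], 0], [[0.028, 0.12, 0], 0]])

```text
time: 3.9
eef_pos: [448.5, 102.4, 33.3]
eef_rot: [[-0.963, 0.271, 0.002], [0.271, 0.963, -0.001], [-0.003, 0.0, -1.0]]
ft_force: [2.3, -6.6, 5.4]
finger_gap: 13.8
gripper_force: 59.7
```

Emit:
step_arm(commands=[[[0.001, 0.006, 0], -0.04], [[0.001, 0.012, 0], -0.11], [[0.001, 0.0126, 0], -0.18], [[0.001, 0.0126, 0], -0.25], [[0.001, 0.0126, 0], -0.3]])

```text
time: 4.32
eef_pos: [450.9, 113.1, 33.3]
eef_rot: [[-1.0, -0.028, 0.002], [-0.028, 1.0, -0.0], [-0.002, -0.0, -1.0]]
ft_force: [0.8, -2.0, 5.8]
finger_gap: 13.2
gripper_force: 59.8
```

```bash
cat > look.py <<'E'
from h import *
import sys
tag=sys.argv[1]
s=arm.sense();print(s['time'],s['eef_pos'],s['ft_force'],s['finger_gap'],np.degrees(np.arctan2(-s['eef_rot'][0][1],s['eef_rot'][1][1])))
d=grab('top');W=world(d);f=d['frame'];hsv=cv2.cvtColor(f,cv2.COLOR_RGB2HSV);ok=d['depth']>0
w=grab('wrist');cv2.imwrite(f'pics/w{tag}.png',w['frame'][...,::-1]);Ww=world(w)
cv2.imwrite(f'pics/t{tag}.png',cv2.resize(f[90:270,190:410,::-1],None,fx=3,fy=3,interpolation=cv2.INTER_CUBIC))
pink=((hsv[...,0]>165)|(hsv[...,0]<3))&(hsv[...,1]>100)
m=ok&~pink&(W[...,2]>-5)&(W[...,2]<40)&(W[...,0]>485)&(W[...,0]<632)&(abs(W[...,1]-114)<80)
r=cv2.minAreaRect(W[m][:,:2].astype(np.float32));print('tray front',r,np.round(cv2.boxPoints(r)).tolist())
E
python3 look.py a
```

```text
4.3167 [450.89536894 113.05482021  33.26612258] [ 0.76510603 -2.02788335  5.84718459] 13.164653504861496 1.5799750777406694
tray front ((547.6234741210938, 109.57066345214844), (119.17041015625, 112.302001953125), 1.064149260520935) [[487.0, 165.0], [489.0, 52.0], [608.0, 55.0], [606.0, 167.0]]
```

View pics/ta.png

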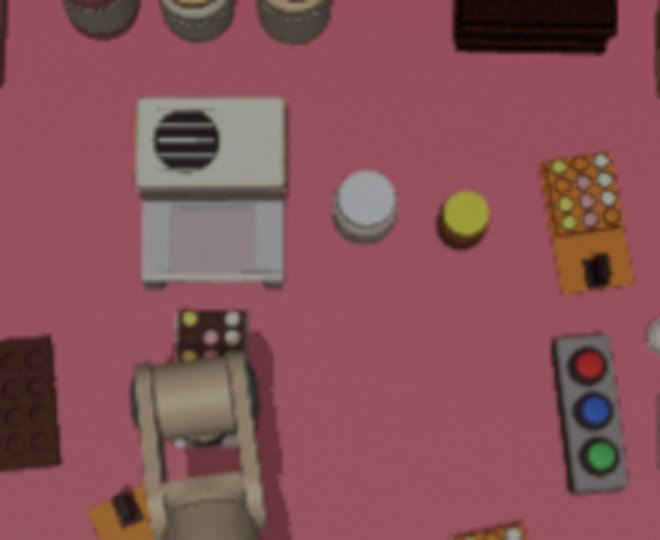

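The tray's nose sits at about (211,312), centred on the lane and square to it. Next I slide it in.

Emit:
step_arm(commands=[[[-0.006, 0, 0], 0], [[-0.018, 0, 0], 0], [[-0.032, 0, 0], 0], [[-0.046, 0, 0], 0], [[-0.06, 0, 0], 0]])

```text
time: 4.83
eef_pos: [509.7, 114.9, 33.2]
eef_rot: [[-1.0, -0.025, -0.002], [-0.025, 1.0, 0.0], [0.002, 0.0, -1.0]]
ft_force: [-12.1, -0.4, 15.3]
finger_gap: 13.3
gripper_force: 60.8
```

Emit:
step_arm(commands=[[[-0.014, 0, 0], 0], [[-0.028, 0, 0], 0], [[-0.042, 0, 0], 0], [[-0.054, 0, 0], 0], [[-0.06, 0, 0], 0]])

```text
time: 5.25
eef_pos: [570.4, 116.4, 33.3]
eef_rot: [[-1.0, -0.025, -0.002], [-0.025, 1.0, 0.0], [0.001, 0.0, -1.0]]
ft_force: [-11.2, -0.7, 12.6]
finger_gap: 13.1
gripper_force: 60.7
```

Emit:
step_arm(commands=[[[-0.002, 0, 0], 0], [[-0.004, 0, 0], 0], [[-0.006, 0, 0], 0], [[-0.008, 0, 0], 0], [[-0.01, 0, 0], 0]])

```text
time: 5.67
eef_pos: [579.3, 116.6, 33.3]
eef_rot: [[-1.0, -0.025, -0.002], [-0.025, 1.0, 0.0], [0.002, 0.0, -1.0]]
ft_force: [-8.8, 0.1, 10.6]
finger_gap: 12.9
gripper_force: 60.6
```

Emit:
step_arm(commands=[[[-0.001, 0, 0], 0], [[-0.002, 0, 0], 0], [[-0.003, 0, 0], 0], [[-0.004, 0, 0], 0], [[-0.005, 0, 0], 0]])

```text
time: 6.08
eef_pos: [584.3, 116.8, 33.3]
eef_rot: [[-1.0, -0.025, -0.002], [-0.025, 1.0, 0.0], [0.002, 0.0, -1.0]]
ft_force: [-9.3, 0.7, 10.2]
finger_gap: 13.4
gripper_force: 60.4
```

Only sliding friction so far, about 9 N. I'll creep on until it reaches the stop.

Emit:
step_arm(commands=[[[-0.001, 0, 0], 0], [[-0.002, 0, 0], 0], [[-0.003, 0, 0], 0], [[-0.003, 0, 0], 0], [[-0.003, 0, 0], 0]])

```text
time: 6.5
eef_pos: [586.8, 116.8, 33.2]
eef_rot: [[-1.0, -0.025, -0.003], [-0.025, 1.0, 0.0], [0.003, 0.0, -1.0]]
ft_force: [-11.5, -0.6, 12.5]
finger_gap: 13.2
gripper_force: 60.6
```

Emit:
step_arm(commands=[[[-0.001, 0, 0], 0], [[-0.002, 0, 0], 0], [[-0.002, 0, 0], 0], [[-0.002, 0, 0], 0], [[-0.002, 0, 0], 0]])

```text
time: 6.92
eef_pos: [586.8, 116.8, 33.3]
eef_rot: [[-1.0, -0.025, -0.009], [-0.025, 1.0, -0.0], [0.009, -0.0, -1.0]]
ft_force: [-25.1, -1.9, 19.0]
finger_gap: 13.0
gripper_force: 61.8
```

It is against the stop: force rose to 25 N with no further motion, at the expected position. I'll ease off, open, rise and check.

Emit:
step_arm(commands=[[[0.0008, 0, 0], 0], [[0.0008, 0, 0], 0]])

```text
time: 7.08
eef_pos: [586.8, 116.8, 33.3]
eef_rot: [[-1.0, -0.025, -0.006], [-0.025, 1.0, -0.0], [0.006, 0.0, -1.0]]
ft_force: [-19.8, -1.0, 17.0]
finger_gap: 13.2
gripper_force: 61.3
```

Emit:
step_arm(commands=[[[0, 0, 0], 0], [[0, 0, 0], 0], [[0, 0, 0], 0], [[0, 0, 0], 0], [[0, 0, 0], 0]], fingers=0.2)

```text
time: 7.5
eef_pos: [589.3, 116.2, 32.0]
eef_rot: [[-1.0, -0.024, -0.0], [-0.024, 1.0, 0.0], [0.0, 0.0, -1.0]]
ft_force: [-0.2, -0.3, -0.4]
finger_gap: 51.2
gripper_force: 0.0
```

Emit:
step_arm(commands=[[[0, 0, 0.0], 0], [[0, 0, -0.01], 0], [[0, 0, -0.03], 0], [[0, 0, -0.06], 0], [[0, 0, -0.09], 0]])

```text
time: 7.92
eef_pos: [588.8, 116.1, 123.3]
eef_rot: [[-1.0, -0.024, -0.002], [-0.024, 1.0, -0.0], [0.002, -0.0, -1.0]]
ft_force: [0.9, -1.0, 0.2]
finger_gap: 51.5
gripper_force: 0.0
```

Emit:
step_arm(commands=[[[0.02, 0, -0.03], 0], [[0.05, 0, -0.04], 0], [[0.09, 0, -0.04], 0], [[0.11, 0, -0.04], 0], [[0.12, 0, -0.04], 0]], fingers=-1)

```text
time: 8.33
eef_pos: [467.4, 113.3, 163.5]
eef_rot: [[-1.0, -0.025, 0.001], [-0.025, 1.0, 0.0], [-0.001, 0.0, -1.0]]
ft_force: [-0.3, -0.1, -0.2]
finger_gap: -0.1
gripper_force: 0.0
```

```bash
python3 look.py b; python3 - <<'E'
from h import *
d=dict(np.load('scene.npz'));d=grab('scene');cv2.imwrite('pics/sb.png',cv2.resize(d['frame'][170:290,180:440,::-1],None,fx=3,fy=3))
for n in('wrist','scene'):
    d=dict(np.load(n+'.npz'));W=world(d);ok=d['depth']>0
    V=cv2.cvtColor(d['frame'],cv2.COLOR_RGB2HSV)[...,2]
    m=ok&(W[...,2]>61)&(W[...,2]<69)&(V<90)&(np.hypot(W[...,0]-586,W[...,1]-116)<35)
    if m.sum()>10: r=cv2.minAreaRect(W[m][:,:2].astype(np.float32));print(n,m.sum(),r,W[m].mean(0))
E
```

```text
8.3333 [467.37705819 113.29775856 163.46897258] [-0.29424375 -0.1034119  -0.2087417 ] -0.12958669718065324 1.4084327129509735
tray front ((558.0014038085938, 110.13748168945312), (160.1514129638672, 97.64672088623047), 9.352752685546875) [[471.0, 145.0], [487.0, 49.0], [645.0, 75.0], [629.0, 171.0]]
wrist 97 ((595.8193969726562, 117.40264129638672), (14.439835548400879, 9.05018138885498), 0.9725344181060791) [595.61028645 117.38339891  64.28475005]
scene 15 ((589.1610107421875, 111.23819732666016), (8.723005294799805, 29.997180938720703), 81.97504425048828) [588.70320221 111.88788954  63.69199182]
```

View pics/wb.png

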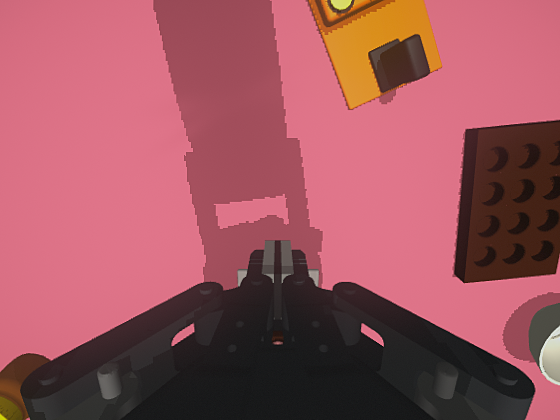

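View pics/sb.png

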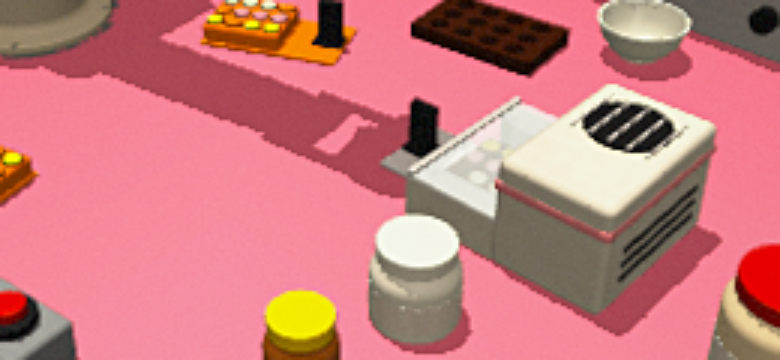

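The tray is under the cover, with its grip standing outside at (424,125) in the scene crop. I move to the blue key and check the tray from the top camera once it is unobstructed.

Emit:
step_arm(commands=[[[0, -0.02, 0], 0], [[0, -0.055, 0], 0], [[0, -0.09, 0], 0], [[-0.001, -0.125, 0], 0], [[-0.001, -0.16, 0], 0]])

```text
time: 8.9
eef_pos: [475.1, -48.5, 162.7]
eef_rot: [[-1.0, -0.024, 0.001], [-0.024, 1.0, -0.0], [-0.001, -0.0, -1.0]]
ft_force: [1.1, 0.7, -0.4]
finger_gap: 0.1
gripper_force: 0.0
```

Emit:
step_arm(commands=[[[0, -0.036, 0], 0], [[0, -0.072, 0], 0], [[-0.001, -0.108, 0], 0], [[-0.001, -0.144, 0], 0], [[-0.001, -0.18, 0], 0]])

```text
time: 9.32
eef_pos: [480.1, -229.2, 162.4]
eef_rot: [[-1.0, -0.024, 0.0], [-0.024, 1.0, -0.0], [-0.0, -0.0, -1.0]]
ft_force: [0.4, -0.4, -0.6]
finger_gap: 0.1
gripper_force: 0.0
```

Emit:
step_arm(commands=[[[0, -0.036, 0], 0], [[0, -0.072, 0], 0], [[-0.001, -0.108, 0.01], 0], [[-0.001, -0.135, 0.03], 0], [[-0.001, -0.1467, 0.05], 0]])

```text
time: 9.73
eef_pos: [484.3, -377.9, 111.9]
eef_rot: [[-1.0, -0.021, 0.001], [-0.021, 1.0, -0.002], [-0.001, -0.002, -1.0]]
ft_force: [0.6, 0.1, -0.5]
finger_gap: -0.2
gripper_force: 0.0
```

```bash
cat > chk.py <<'E'
from h import *
s=arm.sense();print(s['time'],s['eef_pos'],s['eef_rot'])
d=grab('top');W=world(d);ok=d['depth']>0;hsv=cv2.cvtColor(d['frame'],cv2.COLOR_RGB2HSV)
cv2.imwrite('pics/tc.png',cv2.resize(d['frame'][100:260,200:410,::-1],None,fx=3.5,fy=3.5,interpolation=cv2.INTER_CUBIC))
a=np.radians(1.55);R=np.array([[np.cos(a),np.sin(a)],[-np.sin(a),np.cos(a)]])
L=(W[...,:2]-[640.5,117.8])@R.T
near=ok&(L[...,0]>-110)&(L[...,0]<-5)&(abs(L[...,1])<65)
for n,m in(('plate rear',near&(W[...,2]<14)&(hsv[...,1]<70)&(hsv[...,2]>60)),('grip',near&(W[...,2]>58)&(W[...,2]<70))):
    print(n,m.sum(),'local min',L[m].min(0).round(1),'max',L[m].max(0).round(1),'mean',L[m].mean(0).round(1))
g=ok&(W[...,2]>20);
E
python3 chk.py
```

```text
9.7333 [ 484.29297961 -377.87012972  111.89601182] [[-0.99977896 -0.0209716   0.00148906]
 [-0.02097488  0.99977753 -0.00222495]
 [-0.00144207 -0.0022557  -0.99999642]]
plate rear 330 local min [-75.  -45.4] max [-5.3 50.5] mean [-37.4   1.8]
grip 20 local min [-69.1  -1.5] max [-41.6   6.7] mean [-54.8   2.6]
```

View pics/tc.png

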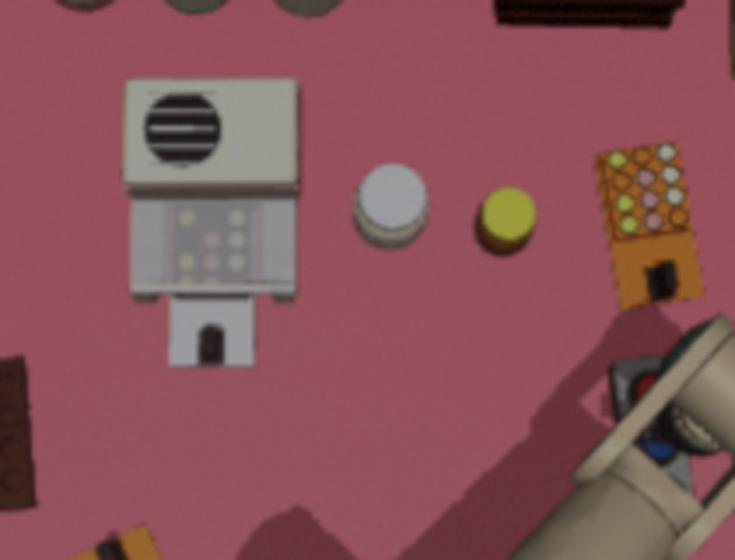

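The plate's rear edge lies at −75 mm and the grip at −55 mm in the chiller's frame, exactly the home position. Next, blue.

Emit:
step_arm(commands=[[[0, 0, 0.01], 0], [[0, 0, 0.025], 0], [[0, 0, 0.032], 0], [[0, 0, 0.032], 0], [[0, 0, 0.032], 0]])

```text
time: 10.2
eef_pos: [484.7, -372.7, 80.9]
eef_rot: [[-1.0, -0.025, 0.0], [-0.025, 1.0, -0.0], [-0.0, -0.0, -1.0]]
ft_force: [-0.6, -0.4, 0.1]
finger_gap: 0.1
gripper_force: 0.0
```

Position is good, so I press down to about z = 60 and watch the force.

Emit:
step_arm(commands=[[[0.001, 0, 0.008], 0], [[0.001, 0, 0.012], 0], [[0.001, 0, 0.015], 0], [[0.001, 0, 0.018], 0], [[0.001, 0, 0.02], 0]])

```text
time: 10.62
eef_pos: [483.4, -373.2, 60.8]
eef_rot: [[-1.0, -0.024, 0.001], [-0.024, 1.0, -0.0], [-0.001, -0.0, -1.0]]
ft_force: [-4.3, 4.4, 19.2]
finger_gap: 0.0
gripper_force: 9.8
```

Emit:
step_arm(commands=[[[0, 0, 0.0005], 0], [[0, 0, 0.001], 0], [[0, 0, 0.001], 0]])

```text
time: 10.87
eef_pos: [483.4, -373.2, 61.0]
eef_rot: [[-1.0, -0.024, 0.001], [-0.024, 1.0, -0.0], [-0.001, -0.0, -1.0]]
ft_force: [-3.3, 3.4, 10.5]
finger_gap: -0.0
gripper_force: 5.1
```

Blue bottomed at 61.0 with force well above 5 N. Rise, then green.

Emit:
step_arm(commands=[[[0, 0, -0.01], 0], [[0, 0, -0.03], 0], [[0.015, -0.0015, -0.035], 0], [[0.04, -0.004, -0.035], 0], [[0.058, -0.0056, -0.035], 0]])

```text
time: 11.28
eef_pos: [424.5, -380.6, 95.0]
eef_rot: [[-1.0, -0.025, 0.001], [-0.025, 1.0, -0.001], [-0.0, -0.001, -1.0]]
ft_force: [0.5, -0.1, -0.7]
finger_gap: -0.0
gripper_force: 0.0
```

Emit:
step_arm(commands=[[[0, 0, 0], 0], [[0, 0, 0.008], 0], [[0, 0, 0.016], 0], [[0, 0, 0.016], 0], [[0, 0, 0.016], 0]])

```text
time: 11.7
eef_pos: [425.5, -379.6, 76.9]
eef_rot: [[-1.0, -0.025, -0.002], [-0.025, 1.0, 0.002], [0.001, 0.002, -1.0]]
ft_force: [-0.2, -0.1, -0.2]
finger_gap: 0.0
gripper_force: 0.0
```

Emit:
step_arm(commands=[[[0, 0, 0.006], 0], [[0, 0, 0.01], 0], [[0, 0, 0.013], 0], [[0, 0, 0.016], 0], [[0, 0, 0.018], 0]])

```text
time: 12.12
eef_pos: [425.7, -380.3, 60.8]
eef_rot: [[-1.0, -0.024, 0.001], [-0.024, 1.0, -0.0], [-0.001, -0.0, -1.0]]
ft_force: [-5.3, 6.9, 19.2]
finger_gap: -0.2
gripper_force: 9.7
```

Emit:
step_arm(commands=[[[0, 0, 0.0005], 0], [[0, 0, 0.001], 0], [[0, 0, 0.001], 0]])

```text
time: 12.37
eef_pos: [425.7, -380.2, 60.9]
eef_rot: [[-1.0, -0.024, 0.001], [-0.024, 1.0, -0.0], [-0.001, -0.0, -1.0]]
ft_force: [-2.9, 4.8, 10.1]
finger_gap: -0.1
gripper_force: 5.6
```

Green bottomed the same way. Rise clear and check the tray once more before handing in.

Emit:
step_arm(commands=[[[0, 0, -0.01], 0], [[0, 0, -0.035], 0], [[0, 0, -0.07], 0], [[0, 0, -0.09], 0], [[0, 0, -0.1], 0]])

```text
time: 12.78
eef_pos: [426.1, -381.2, 163.2]
eef_rot: [[-1.0, -0.024, 0.004], [-0.024, 1.0, -0.004], [-0.004, -0.004, -1.0]]
ft_force: [0.2, -0.7, -0.5]
finger_gap: -0.1
gripper_force: 0.0
```

Emit:
step_arm(commands=[[[0, 0, 0], 0], [[0, 0, 0], 0], [[0, 0, 0], 0]])

```text
time: 13.03
eef_pos: [424.7, -379.7, 157.0]
eef_rot: [[-1.0, -0.024, -0.002], [-0.024, 1.0, 0.003], [0.002, 0.003, -1.0]]
ft_force: [0.1, 0.2, -0.1]
finger_gap: 0.0
gripper_force: 0.0
```

```bash
python3 chk.py && python3 -c "
from bench import arm
print(arm.sense()['ft_force'],arm.sign_off())"
```

```text
13.0333 [ 424.66123501 -379.67187602  156.96532013] [[-0.99970565 -0.02413267 -0.0024957 ]
 [-0.02413899  0.99970541  0.00253006]
 [ 0.00243391  0.00258956 -0.99999369]]
plate rear 319 local min [-74.6 -45.3] max [-5.  50.2] mean [-37.4   2.4]
grip 18 local min [-68.6  -1.5] max [-41.7   6.7] mean [-56.7   2.9]
the job is handed in; nothing more can be done
[-0.83917406 -0.72135873  0.1950144 ] None
```

The job is handed in at about 13 s: the tray is fully home under the cover, and the blue key and then the green key were each pressed right down, with the red key and everything else left alone.

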